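# Close the balance's draft cover and tare the beaker

### The job

The empty beaker on the balance is ready to be tared. Slide the glass draft cover on top of the balance gently and fully shut by pushing its black grip bar, then press the blue tare key lightly and let it come back up. Use only your fingertips: leave the other keys alone, do not shift the beaker or lift or move anything else, and withdraw.

Things in the scene. Friction and masses are not known exactly. Their poses are not given: they have to be found in the camera images.
- balance: White precision balance fixed to the worktop, 280 mm deep (x), 200 mm wide (y). Origin on the worktop under it; its own -x side is the front (key deck at x -149 to -106, display sloping up behind it to x -55, then the glass draft shield at x -48 to 126, y -92 to 92). Key deck at z 40, housing under the shield at z 66, shield walls up to z 163, cover plate on top up to z 168, grip bar up to z 190 (all mm in its own frame). It stands turned by about -0.06 to -0.45 rad about z.
- cover (a joint): Glass draft cover, a plate 170 x 168 mm sliding along the balance's x in rails on top of the shield; 0 = fully shut against its cushioned front stop (it gives a few mm under a hard push and comes back), grows as it slides back (balance's +x), up to 0.100 m. Starts 0.030 to 0.080 open. It stays where it is left; about 1.5 to 3 N moves it. Do not push it with more than 30 N; slide it at less than 0.4 m/s.
- cover_grip (a point): Middle of the top edge of the cover's black upright grip bar: 12 mm thick (balance x), 54 mm wide (y), its top 22 mm above the cover plate. It moves with the cover. To shut the cover its rear face (+x side) is pushed towards the balance's front; behind it the plate is bare.
- tare_key (a joint): Blue tare key, the wide one at the right end of the row: 22 x 30 mm (x, y), sprung. 0 = up, 0.004 m = fully down; about 1.5 N starts it, 4.2 N gives 2.5 mm (which registers), 5.9 N reaches the stop. It springs back when let go. Stands 7 mm proud of the key deck. More than 30 N on any part of the balance is too rough.
- tare_key_top (a point): Centre of the tare key's top face, 79 mm in front of the draft shield's front glass.
- power_key (a joint): Red key at the left end of the row, 22 x 22 mm, same travel and spring as the tare key; leave alone.
- mode_key (a joint): Black key, second from left, 22 x 22 mm, same spring; leave alone.
- print_key (a joint): Black key, third from left, 22 x 22 mm, same spring; its centre is 58 mm from the tare key's centre; leave alone.
- beaker: Empty clear beaker, 45 mm across, 58 mm tall, standing loose on the round steel pan inside the draft shield (pan top 76 mm above the worktop). Origin under its centre. Leave alone.
- sample_vial: Brown vial with white cap, 27 mm across, 58 mm tall, on the worktop left of the balance's front; origin under its centre. Leave alone.
- timer: White timer lying flat, 69 x 69 x 17 mm, left of the balance; origin under its centre. Leave alone.
- weight_case: Grey case, 58 x 104 x 70 mm, farther left; origin under its centre. Leave alone.
- test_weight_0: Largest, brass-coloured knobbed weight, 38 mm across, 48 mm tall, in a row with three smaller grey ones in front of the case; origin under its centre. Leave alone.
- test_weight_1: Grey knobbed weight, 31 mm across, 40 mm tall, in the row left of the brass-coloured one; origin under its centre. Leave alone.
- test_weight_2: Grey knobbed weight, 25 mm across, 31 mm tall, in the row left of the brass-coloured one; origin under its centre. Leave alone.
- test_weight_3: Grey knobbed weight, 20 mm across, 25 mm tall, in the row left of the brass-coloured one; origin under its centre. Leave alone.

How it is judged (in metres and radians):
On the way, in this order (a step that is already met when the one before it is completed fails the run):
1. the draft cover is fully shut and at rest (value of joint cover below 0.003 m and velocity of joint cover above -0.01 m/s), for 0.2 s.
2. the tare key is pressed with the cover shut (value of joint tare_key above 0.0025 m and value of joint cover below 0.003 m), for 0.1 s.
At the end, for the whole second after the job is handed in: The draft cover is shut to within 3 mm, all keys are up again (within 1 mm) and the beaker still stands upright on the pan, moved by less than 5 mm; the vial, timer, case and weights are within 10 mm of where they stood (value of joint cover below 0.003 m and value of joint each of tare_key, power_key, mode_key, print_key below 0.001 m and distance of beaker from where it was at the start of the episode below 0.005 m and angle between beaker's own z axis and vertical below 0.08 rad and distance of each of sample_vial, timer, weight_case, test_weight_0, test_weight_1, test_weight_2, test_weight_3 from where it was at the start of the episode below 0.01 m); the robot touches nothing.
It fails at once if another key is pressed (value of joint any of power_key, mode_key, print_key above 0.001 m).
It fails at once if the tare key is pressed while the cover is still open (value of joint tare_key above 0.001 m and value of joint cover above 0.005 m).
It fails at once if the balance is handled roughly: pushed or pressed with more than 30 N, or the cover slammed at more than 0.4 m/s (contact force between any of the fingers, the arm and balance above 30 N or velocity of joint cover below -0.4 m/s).
It fails at once if the beaker is shifted by more than 5 mm or tipped (distance of beaker from where it was at the start of the episode above 0.005 m or angle between beaker's own z axis and vertical above 0.08 rad).
It fails at once if a bystander is moved or lifted by more than 10 mm (distance of any of sample_vial, timer, weight_case, test_weight_0, test_weight_1, test_weight_2, test_weight_3 from where it was at the start of the episode above 0.01 m).
It also fails if it takes over 42 s, if anything falls off the work surface, if the arm or the gripper's body presses on something with over 40 N, if the wrist force passes 120 N, or if a joint passes its speed limit or range.

### The arm

A 7-joint arm with a two-finger parallel gripper is mounted at the origin on a cart in front of the work surface, level with it; the furniture and walls round the work are solid. World frame = base frame: x ahead of the robot, y to its left, z up, the work surface at z = 0. Lengths are in mm, angles in rad, forces in N, time in s.
With the tool pointing down it reaches from about 350 to 900 mm from the base axis. Payload 8.1 kg.
Tool frame: the origin (TCP) lies at the very end of the fingers, on their centre line; the grasp point (between the pads) lies robot.hold_point_z behind it (robot.hold_point_z is the distance from the TCP to the grasp point, in mm); x points along the fingers, z is the direction in which the jaws open and shut, and the axes are right-handed (so a half turn about x gives the same grasp; the last joint's range is limited). The gripper opens to 92 mm and grips with 3 to 60 N. Pads are 19 mm wide; open, the fingers measure 130 mm over their backs; the gripper's body (75 mm by 190 mm) begins 47 mm behind the grasp point.
Start: joints at [-1.435, 0.434, 0.025, 1.573, -0.012, 1.134, -0.075], TCP at [147.862, 607.271, 226.742] pointing down, gripper open.
Joint ranges: [-2.62, 2.62], [-0.44, 2.09], [-1.27, 1.32], [0.08, 2.57], [-1.32, 4.46], [0.12, 2], [-2.74, 2.74]. Speed limits (rad/s): [2.22, 2.22, 3.01, 3.01, 3.14, 3.14, 3.14].

### API

Orientations are given as a 3x3 rotation matrix whose columns are the frame's x, y, z axes.
In Python, from station import robot gives the robot as it stands.
- The arm moves only by the tool move_arm, never from a script. Its argument "motion" is a list of rows, each a list of 4 numbers: the shift along the tool's x, y, z in m, then the turn about the tool's x in degrees. In form: [[x, y, z, twist], ...]. A call has exactly 10 rows; each row shifts and turns the commanded pose from where the row before left it, along the tool's axes as they then stand; what a row does not reach is not made up. A row lasts 1/12 s, in which the tool goes at most 41.7 mm and 7.16 degrees, less where a joint would pass 70% of its speed; a pose out of reach is approached as far as the arm can. A call is refused whole if a number of a shift passes 0.0417 or a number of a turn 7.16, either way. A call with a gripper value outside its range is refused whole. "claw" is the closure in counts, from 0 (fully open) to 255 (shut), set as the call begins (left out, the last holds). The fingers move at their own pace and stop on an object; "grip_force" is the grip in N (left out, the last holds). Time passes only in rows, so rows that do not move let the fingers close, or fill a call up. It gives the time, the measured TCP pose, the force and the opening at its end, in the units of the state.
- robot.observe(): the state, without advancing time (a new reading comes with each control period).
- robot.capture(name): name is "scene" or "top"; returns the picture (400x640x3 uint8, blue, green, red); there is no depth.
- robot.calibration(name): a dict with "vfov" (degrees; the focal length in pixels is half the picture's height over the tangent of half this angle, whatever the lens; pixels are square), "cx", "cy" (the principal point, pixels), "R" (3x3) and "t" (3): a world point X has camera coordinates R X + t. Camera axes: x right, y down, z forward; pixel columns grow to the right and rows downward; lengths in mm; the calibration is good to about 2 mm. A picture is of the moment at which its call begins. calibration takes no time and is no camera call.
- robot.hand_in(): hands the job in, once; it reports no verdict.
The state is a dict: "time_s": time; "q": joint angles; "qvel": joint speeds; "tau": joint torques, N m; "tcp_pos": TCP position; "eef_rot": TCP orientation; "wrist_force": force on the tool from outside, world axes, zero at the start; "moment": the same for the moment, N m; "finger_gap": finger opening in mm.
Only numpy, scipy, OpenCV 4.12 (cv2) and the standard library are available. Lean on these libraries where they do the work, as an engineer would, in place of code of your own. Each camera call takes 0.05 s, during which the arm holds its last target. There are 200 camera calls.

## Working session

There is one attempt and no reset: what is moved stays moved. The work goes in short steps, Python scripts to look and compute and a tool call to move; the robot and the scene stay as the last step left them, time stands still between calls to the robot, and variables do not carry over. Pictures are saved under pics/ and viewed, about 8 in all and at most 12, crops included, and the job is handed in when it is done.

Besides the shell and the picture viewer there is one more tool, called after "Call:" as name(argument=value, ...), one argument or row to a line, values as JSON. move_arm: Moves the arm, as the interface text tells. Its arguments: {"type":"object","properties":{"motion":{"type":"array"},"claw":{"type":"number"},"grip_force":{"type":"number"}},"required":["motion"]}

```bash
mkdir -p pics
python3 - <<'E'
from station import robot
import cv2, numpy as np
s=robot.observe()
print({k:np.round(v,3).tolist() for k,v in s.items()}, robot.hold_point_z)
for n in("scene","top"):
    im=robot.capture(n); cv2.imwrite(f"pics/{n}0.png",im); c=robot.calibration(n)
    print(n,c)
E
```

```text
{'time_s': 0.0, 'q': [-1.435, 0.435, 0.025, 1.574, -0.012, 1.134, -0.075], 'qvel': [-0.001, -0.0, 0.0, -0.001, -0.001, 0.001, 0.0], 'tau': [-0.0, -66.785, 0.985, -31.446, -0.061, 0.043, 0.0], 'tcp_pos': [147.757, 606.758, 225.96], 'eef_rot': [[-0.0, -0.972, 0.237], [-0.002, 0.237, 0.972], [-1.0, -0.0, -0.002]], 'wrist_force': [-0.134, -0.059, -1.075], 'moment': [-0.004, 0.006, -0.007], 'finger_gap': 91.623} 18.8
scene {'vfov': 56.63108747928749, 'cx': 321.61666383206193, 'cy': 196.91536628364457, 'R': array([[ 0.46287457, -0.88641156, -0.00465707],
       [-0.46395265, -0.23778771, -0.85334925],
       [ 0.75531125,  0.39715433, -0.52131887]]), 't': array([-195.56802335,  342.9190192 ,  678.31022174])}
top {'vfov': 56.174685671170295, 'cx': 317.46914369490975, 'cy': 197.29442962845894, 'R': array([[-0.00187324, -0.99999007,  0.00404426],
       [-0.97971856,  0.00102489, -0.2003759 ],
       [ 0.20036976, -0.00433759, -0.97971075]]), 't': array([ 21.97605685, 531.40891475, 914.08676318])}
```

View pics/scene0.png

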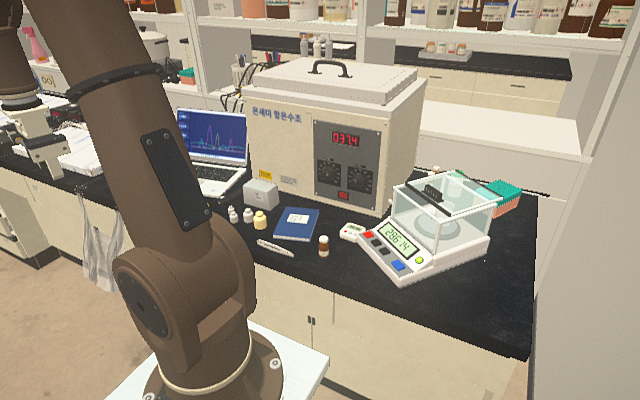

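View pics/top0.png

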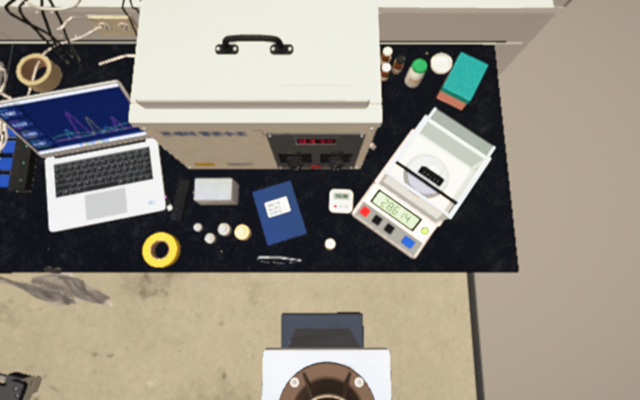

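The top view shows the key row: red at (365,211), black keys at (377,219) and (389,228), blue at (407,242). The grip bar is near (432,178). The scene view shows the same keys and the bar at about (427,194). Next I'll measure these with colour masks.

```bash
cat > h.py <<'E'
import numpy as np, cv2
from station import robot
def ray(n,uv,z):
    c=robot.calibration(n); f=200/np.tan(np.radians(c["vfov"]/2)); R=np.array(c["R"]); C=-R.T@c["t"]
    d=R.T@np.array([(uv[0]-c["cx"])/f,(uv[1]-c["cy"])/f,1]); return C+d*(z-C[2])/d[2]
def proj(n,X):
    c=robot.calibration(n); f=200/np.tan(np.radians(c["vfov"]/2)); p=np.array(c["R"])@X+c["t"]
    return f*p[0]/p[2]+c["cx"], f*p[1]/p[2]+c["cy"]
def blobs(im,lo,hi,box,amin=15):
    hsv=cv2.cvtColor(im,cv2.COLOR_BGR2HSV); m=cv2.inRange(hsv,lo,hi); k=np.zeros_like(m); x0,y0,x1,y1=box; k[y0:y1,x0:x1]=m[y0:y1,x0:x1]
    n,l,s,c=cv2.connectedComponentsWithStats(k); return [(c[i].round(1),s[i].tolist()) for i in range(1,n) if s[i][4]>=amin]
E
python3 - <<'E'
from h import *
B={"top":(350,100,500,260),"scene":(355,170,500,290)}
for n in B:
    im=cv2.imread(f"pics/{n}0.png")
    for nm,lo,hi in(("blue",(100,120,90),(125,255,255)),("red",(0,130,120),(8,255,255)),("red2",(172,130,120),(180,255,255)),("blk",(0,0,0),(180,255,60))):
        for c,s in blobs(im,lo,hi,B[n]):
            print(n,nm,c,s,ray(n,c,47 if nm!="blk" else 190).round(1), ray(n,c,47).round(1) if nm=="blk" else "")
t=cv2.imread("pics/top0.png")[100:260,345:505]; s=cv2.imread("pics/scene0.png")[160:290,355:515]
cv2.imwrite("pics/c1.png",np.vstack([cv2.resize(t,None,fx=2.5,fy=2.5,interpolation=2)[:300],cv2.resize(s,(400,300),interpolation=2)]) if 0 else np.hstack([cv2.resize(t,(400,400),interpolation=2),cv2.resize(s,(400,325),interpolation=2) if 0 else cv2.copyMakeBorder(cv2.resize(s,(400,325),interpolation=2),0,75,0,0,0)]))
E
```

```text
top blue [407.5 241.7] [402, 236, 12, 12, 90] [ 417.4 -207.5   47. ] 
top red [457.2 103.4] [449, 100, 16, 9, 42] [ 795.6 -363.    47. ] 
top red [364.3 210.9] [360, 206, 10, 11, 69] [496.8 -99.7  47. ] 
top blk [435.9 186.4] [350, 100, 150, 160, 10491] [ 528.1 -242.1  190. ] [ 561.6 -289.2   47. ]
top blk [354.1 147.8] [350, 136, 12, 29, 172] [618.4 -61.7 190. ] [667.8 -77.   47. ]
top blk [426.1 182.5] [397, 162, 59, 42, 103] [ 537.  -220.7  190. ] [ 572.2 -264.1   47. ]
top blk [430.8 175.3] [419, 167, 24, 18, 165] [ 553.6 -232.3  190. ] [ 591.7 -277.7   47. ]
top blk [376.6 219.6] [373, 216, 8, 8, 45] [ 453.7 -107.4  190. ] [ 474.1 -130.8   47. ]
top blk [388.7 228.3] [385, 225, 9, 8, 46] [ 434.5 -133.1  190. ] [ 451.6 -161.    47. ]
scene blue [397.9 264.7] [392, 260, 13, 11, 87] [ 412.9 -209.8   47. ] 
scene red [368.1 234.2] [363, 231, 11, 7, 53] [ 492.2 -102.9   47. ] 
scene blk [360.1 213.6] [355, 212, 13, 4, 16] [ 373.3 -121.8  190. ] [573.1 -46.6  47. ]
scene blk [378.8 222.3] [372, 217, 15, 11, 16] [ 360.9 -169.5  190. ] [ 556.7 -109.3   47. ]
scene blk [359.2 223.8] [355, 222, 10, 5, 15] [ 336.9 -134.8  190. ] [525.3 -63.7  47. ]
scene blk [483.5 271. ] [447, 227, 53, 63, 1231] [ 304.8 -385.4  190. ] [ 483. -393.   47.]
scene blk [497.9 233.5] [495, 230, 5, 9, 18] [ 433.7 -396.6  190. ] [ 652.5 -407.7   47. ]
```

View pics/c1.png

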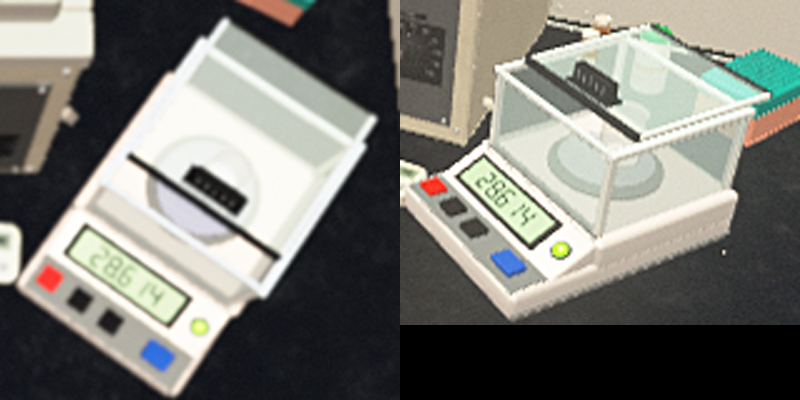

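The balance's yaw comes out near -0.64 rad in both views. That is past the stated -0.45, but the key spacing agrees: tare to print measures 57.7 mm against 58 mm. The bar sits 15–20 mm behind the cover's black front trim. One more measurement, then I move.

```bash
cat >> h.py <<'E'
T=np.array([415.2,-208.6]); YAW=-0.637
xb=np.array([np.cos(YAW),np.sin(YAW)]); yb=np.array([-xb[1],xb[0]])
def tob(p): d=np.asarray(p)[:2]-T; return np.array([d@xb-127, d@yb])   # y relative to tare
def tow(x,y): return T+(x+127)*xb+y*yb
E
python3 - <<'E'
from h import *
k=lambda u,v:(345+u/2.5,100+v/2.5)
s=lambda u,v:(355+(u-400)/2.5,160+v/2.5)
for nm,p,z in(("trimL",k(128,155),168),("trimR",k(278,257),168),("gripTopL",k(196,165),190),("gripTopR",k(246,192),190),("gripBotL",k(185,183),168),("gripBotR",k(240,214),168),("shieldFL",k(75,205),163),("shieldFR",k(263,297),163),("shieldBR",k(375,120),163)):
    w=ray("top",p,z); print(nm,w.round(0),tob(w).round(1))
for nm,p,z in(("trimL",s(528,57),168),("trimR",s(638,137),168),("gripTopL",s(578,60),190),("gripTopR",s(620,97),190),("gripBotL",s(573,76),168),("gripBotR",s(606,104),168),("shieldFL",s(497,67),163),("shieldFR",s(612,158),163)):
    w=ray("scene",p,z); print("S",nm,w.round(0),tob(w).round(1))
print("box FR bottom",ray("top",(357,168),0).round(0),"top FR if z=300",ray("top",(380,105),300).round(0), ray("scene",(380,215),0).round(0))
print("yaw err",tob((494.5,-101.3)))
E
```

```text
trimL [ 591. -161.  168.] [-13.7 143.1]
trimR [ 495. -293.  168.] [-12.7 -20.3]
gripTopL [ 575. -217.  190.] [ 6.6 88.5]
gripTopR [ 550. -260.  190.] [12.2 38.7]
gripBotL [ 564. -212.  168.] [-4.8 85.8]
gripBotR [ 535. -261.  168.] [ 0.6 29.1]
shieldFL [ 545. -111.  163.] [-80.7 155.6]
shieldFR [ 459. -278.  163.] [-50.2 -30. ]
shieldBR [ 627. -396.  163.] [154.9 -24.8]
S trimL [ 593. -162.  168.] [-11.5 143.1]
S trimR [ 493. -295.  168.] [-13.1 -22.7]
S gripTopL [ 570. -217.  190.] [ 3.  85.2]
S gripTopR [ 518. -270.  190.] [-7.8 12.3]
S gripBotL [ 575. -214.  168.] [ 5.2 90.8]
S gripBotR [ 537. -256.  168.] [-1.  34.4]
S shieldFL [ 567. -138.  163.] [-47.5 147.1]
S shieldFR [ 457. -280.  163.] [-51.2 -32.8]
box FR bottom [625. -89.   0.] top FR if z=300 [ 671. -104.  300.] [660. -79.   0.]
yaw err [-127.07260831  133.42329155]
```

Call:
move_arm(
  motion=[
    [-0.015,0,0,5.7],
    [-0.015,0,0,5.7],
    [-0.015,0,0,5.7],
    [-0.015,0,0,5.7],
    [0,-0.036,-0.0104,0],
    [0,-0.036,-0.0104,0],
    [0,-0.036,-0.0104,0],
    [0,-0.036,-0.0104,0],
    [0,-0.036,-0.0104,0],
    [0,-0.036,-0.0104,0],
  ],
  claw=255,
  grip_force=10,
)

```text
time_s: 0.93
tcp_pos: [285.1, 426.8, 286.5]
eef_rot: [[-0.0, -0.804, 0.595], [-0.0, 0.595, 0.804], [-1.0, -0.0, -0.0]]
wrist_force: [0.8, -0.0, -0.3]
finger_gap: 30.1
```

Call:
move_arm(
  motion=[
    [0,-0.0357,-0.0103,0],
    [0,-0.0357,-0.0103,0],
    [0,-0.0357,-0.0103,0],
    [0,-0.0357,-0.0103,0],
    [0,-0.0357,-0.0103,0],
    [0,-0.0357,-0.0103,0],
    [0,-0.024,-0.031,0],
    [0,-0.024,-0.031,0],
    [0,-0.024,-0.031,0],
    [0,-0.024,-0.031,0],
  ],
)

```text
time_s: 1.77
tcp_pos: [422.8, 92.8, 286.5]
eef_rot: [[-0.001, -0.804, 0.595], [-0.0, 0.595, 0.804], [-1.0, 0.0, -0.0]]
wrist_force: [1.1, -1.3, 0.1]
finger_gap: 0.5
```

Call:
move_arm(
  motion=[
    [0,-0.024,-0.031,0],
    [0,-0.024,-0.031,0],
    [0,-0.024,-0.031,0],
    [0,-0.024,-0.031,0],
    [0,-0.024,-0.031,0],
    [0,-0.024,-0.031,0],
    [0,-0.024,-0.031,0],
    [0,-0.024,-0.031,0],
    [0,0,0,0],
    [0,0,0,0],
  ],
)

```text
time_s: 2.6
tcp_pos: [429.3, -221.2, 286.5]
eef_rot: [[-0.001, -0.801, 0.599], [-0.001, 0.599, 0.801], [-1.0, 0.0, -0.001]]
wrist_force: [0.2, 0.5, -0.1]
finger_gap: 0.1
```

Call:
move_arm(
  motion=[
    [0,-0.0242,0.0105,0],
    [0,-0.0242,0.0105,0],
    [0,-0.0242,0.0105,0],
    [0,-0.0242,0.0105,0],
    [0,-0.0242,0.0105,0],
    [0,-0.0242,0.0105,0],
    [0.02,0,0,0],
    [0.02,0,0,0],
    [0.02,0,0,0],
    [0,0,0,0],
  ],
)

```text
time_s: 3.43
tcp_pos: [583.1, -251.2, 222.4]
eef_rot: [[-0.006, -0.805, 0.593], [0.003, 0.593, 0.805], [-1.0, 0.007, -0.001]]
wrist_force: [-0.2, 0.2, -1.3]
finger_gap: 0.6
```

Run:
```python
from h import *
s=robot.observe(); print(s["tcp_pos"],tob(s["tcp_pos"]),s["wrist_force"])
a=robot.capture("top"); b=robot.capture("scene")
a=a[100:260,345:505]; b=b[130:290,355:515]
cv2.imwrite("pics/c2.png",np.hstack([cv2.resize(a,(400,400),interpolation=2),cv2.resize(b,(400,400),interpolation=2)]))
```

```text
[ 583.05387941 -251.15349101  222.37032546] [33.24524375 65.6291573 ] [-0.15213861  0.19479382 -1.29099568]
```

View pics/c2.png

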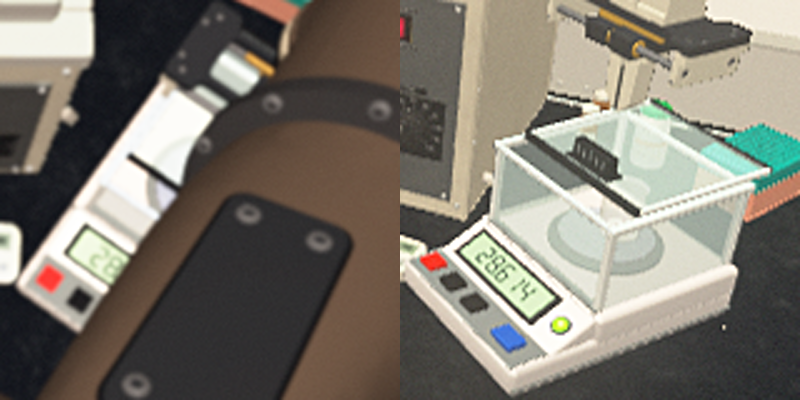

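The scene view (right) shows the closed fingertips hovering behind and above the grip bar, with their bottom at about crop (620,110) and the bar at (597,158). The arm blocks the top view, so I'll use the scene camera from here. Next I descend behind the bar.

Call:
move_arm(
  motion=[
    [0,-0.004,-0.0045,0],
    [0.01,0,0,0],
    [0.01,0,0,0],
    [0.008,0,0,0],
    [0.006,0,0,0],
    [0.005,0,0,0],
    [0.003,0,0,0],
    [0.002,0,0,0],
    [0,0,0,0],
    [0,0,0,0],
  ],
)

```text
time_s: 4.37
tcp_pos: [585.1, -260.5, 182.8]
eef_rot: [[0.0, -0.804, 0.595], [-0.0, 0.595, 0.804], [-1.0, -0.0, 0.0]]
wrist_force: [0.9, 0.0, -0.0]
finger_gap: 0.4
```

Call:
move_arm(
  motion=[
    [0.003,0,0,0],
    [0.003,0,0,0],
    [0,0,0,0],
    [0,0.004,0,0],
    [0,0.004,0,0],
    [0,0.003,0,0],
    [0,0.003,0,0],
    [0,0.002,0,0],
    [0,0.002,0,0],
    [0,0.002,0,0],
  ],
)

```text
time_s: 5.2
tcp_pos: [569.0, -248.5, 176.9]
eef_rot: [[0.001, -0.804, 0.595], [-0.0, 0.595, 0.804], [-1.0, -0.001, 0.0]]
wrist_force: [1.1, -0.9, -0.9]
finger_gap: 0.6
```

Call:
move_arm(
  motion=[
    [0,0.0025,0,0],
    [0,0.0025,0,0],
    [0,0.0025,0,0],
    [0,0.0025,0,0],
    [0,0.0025,0,0],
    [0,0.0025,0,0],
    [0,0.0025,0,0],
    [0,0.0025,0,0],
    [0,0.0025,0,0],
    [0,0.001,0,0],
  ],
)

```text
time_s: 6.03
tcp_pos: [549.7, -234.3, 176.7]
eef_rot: [[-0.0, -0.804, 0.595], [0.0, 0.595, 0.804], [-1.0, 0.0, 0.0]]
wrist_force: [1.1, 0.2, 1.4]
finger_gap: 0.5
```

Run:
```python
from h import *
s=robot.observe(); print(s["tcp_pos"],tob(s["tcp_pos"]),s["wrist_force"]@np.r_[xb,0])
b=robot.capture("scene")
b=b[170:250,380:500]
cv2.imwrite("pics/c3.png",cv2.resize(b,(720,480),interpolation=2))
```

```text
[ 549.69034364 -234.32306382  176.74940547] [-3.58567029 59.31468424] 0.7755454120039299
```

View pics/c3.png

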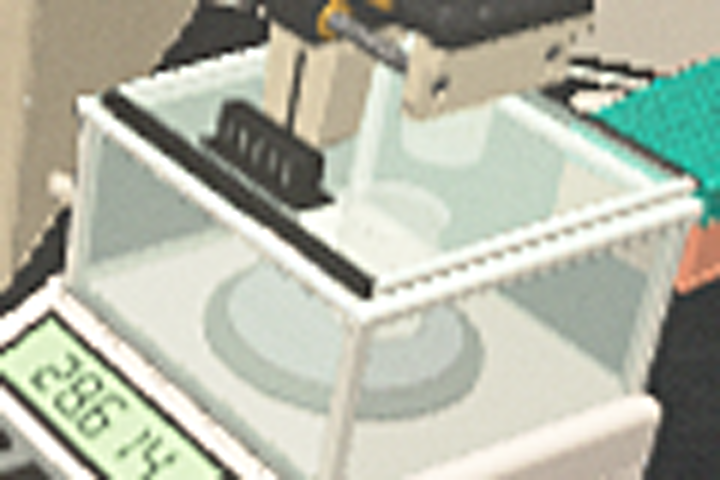

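The fingers are behind the bar and the cover has come forward. The black trim now runs from (110,95) to (372,290) in the crop, close to the front glass edge from (80,100) to (360,315). I'll keep pushing gently.

Call:
move_arm(
  motion=[
    [0,0.0012,0,0],
    [0,0.0012,0,0],
    [0,0.0012,0,0],
    [0,0.0012,0,0],
    [0,0.0012,0,0],
    [0,0.0008,0,0],
    [0,0.0008,0,0],
    [0,0.0008,0,0],
    [0,0,0,0],
    [0,0,0,0],
  ],
)

```text
time_s: 6.92
tcp_pos: [545.1, -231.0, 176.9]
eef_rot: [[0.004, -0.804, 0.595], [-0.003, 0.595, 0.804], [-1.0, -0.005, -0.0]]
wrist_force: [10.0, -6.6, -8.9]
finger_gap: 0.5
```

Run:
```python
from h import *
s=robot.observe(); print(s["tcp_pos"],tob(s["tcp_pos"]),s["wrist_force"]@np.r_[xb,0],s["wrist_force"])
b=robot.capture("scene")
b=b[170:250,380:500]
cv2.imwrite("pics/c4.png",cv2.resize(b,(720,480),interpolation=2))
```

```text
[ 545.1405183  -230.99920355  176.90169192] [-9.22018798 59.28050688] 11.932670726329578 [ 9.96548924 -6.59325025 -8.91151447]
```

View pics/c4.png

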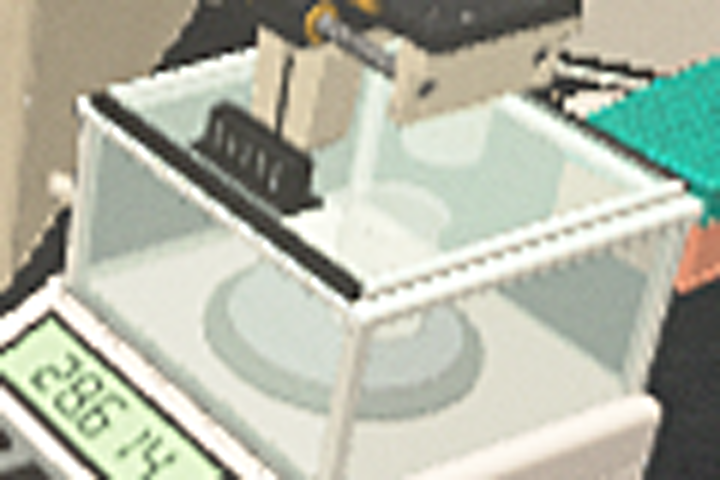

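The trim now lies along the front frame from (95,95) to (360,295), and the push force rose to 12 N, well above the 1.5–3 N sliding force. The cover is on its front stop. I'll back off slowly and rise.

Call:
move_arm(
  motion=[
    [0,-0.001,0,0],
    [0,-0.002,0,0],
    [0,-0.004,0,0],
    [0,-0.006,0,0],
    [0,-0.008,0,0],
    [-0.01,0,0,0],
    [-0.02,0,0,0],
    [-0.025,0,0,0],
    [-0.025,0,0,0],
    [0,0,0,0],
  ],
)

```text
time_s: 7.8
tcp_pos: [561.9, -243.9, 262.2]
eef_rot: [[0.006, -0.804, 0.595], [-0.003, 0.595, 0.804], [-1.0, -0.007, 0.002]]
wrist_force: [0.2, -0.0, -0.8]
finger_gap: 0.6
```

Call:
move_arm(
  motion=[
    [0,0.0232,-0.0098,0],
    [0,0.0232,-0.0098,0],
    [0,0.0232,-0.0098,0],
    [0,0.0232,-0.0098,0],
    [0,0.0232,-0.0098,0],
    [0,0.0232,-0.0098,0],
    [0,0,0,0],
    [0.03,0,0,0],
    [0.03,0,0,0],
    [0.03,0,0,0],
  ],
)

```text
time_s: 8.63
tcp_pos: [414.3, -206.8, 166.6]
eef_rot: [[0.003, -0.804, 0.594], [-0.0, 0.594, 0.804], [-1.0, -0.002, 0.002]]
wrist_force: [0.5, 0.4, 0.6]
finger_gap: 0.6
```

Call:
move_arm(
  motion=[
    [0.025,0,0,0],
    [0.025,0,0,0],
    [0.02,0,0,0],
    [0.015,0,0,0],
    [0,0,0,0],
    [0,0,0,0],
    [0,0,0,0],
    [0,0,0,0],
    [0,0,0,0],
    [0,0,0,0],
  ],
)

```text
time_s: 9.47
tcp_pos: [413.8, -206.6, 82.5]
eef_rot: [[0.002, -0.804, 0.594], [-0.0, 0.594, 0.804], [-1.0, -0.001, 0.001]]
wrist_force: [0.4, 0.1, -0.0]
finger_gap: 0.6
```

Run:
```python
from h import *
s=robot.observe(); p=s["tcp_pos"]; print(p,s["wrist_force"]); e=np.r_[T,p[2]]-p; print("to tare in tool axes",s["eef_rot"].T@e)
a=robot.capture("top"); b=robot.capture("scene")
for c,q in blobs(b,(100,120,90),(125,255,255),(355,170,500,290)): print("blue",c,q,ray("scene",c,47))
a=a[100:260,345:505]; b=b[160:290,355:485]
cv2.imwrite("pics/c5.png",np.hstack([cv2.resize(a,(400,400),interpolation=2),cv2.resize(b,(400,400),interpolation=2)]))
```

```text
[ 413.83542705 -206.57140936   82.46327143] [ 0.42154811  0.11151001 -0.0432084 ]
to tare in tool axes [ 2.18996040e-03 -2.30312444e+00 -8.20275770e-01]
blue [397.9 264.7] [392, 260, 13, 11, 87] [ 412.92136445 -209.81909      47.        ]
```

View pics/c5.png

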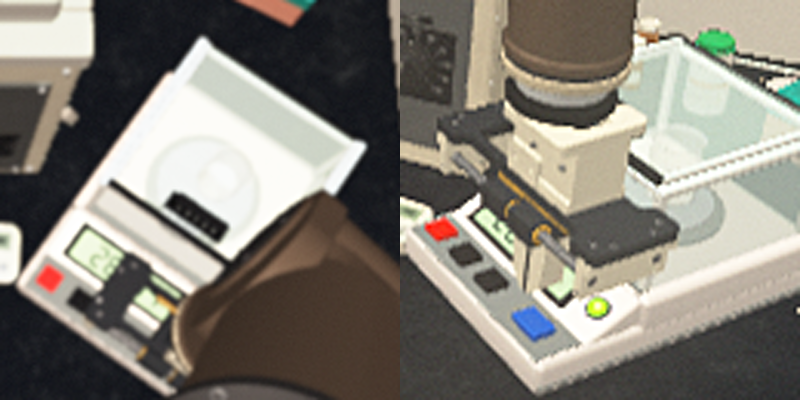

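In the top view, nothing overhangs the back of the shield and the grip bar has moved from (216,190) to (196,216). In the scene view, the trim's visible right end at (662,185) sits where it was at the stop, so the cover did not rebound. The fingertips hover right above the blue key at (533,322). I'll centre and descend.

Call:
move_arm(
  motion=[
    [0.008,-0.002,-0.001,0],
    [0.008,0,0,0],
    [0.006,0,0,0],
    [0.004,0,0,0],
    [0.003,0,0,0],
    [0.002,0,0,0],
    [0.001,0,0,0],
    [0,0,0,0],
    [0,0,0,0],
    [0,0,0,0],
  ],
)

```text
time_s: 10.4
tcp_pos: [414.4, -208.6, 49.9]
eef_rot: [[0.0, -0.804, 0.595], [-0.0, 0.595, 0.804], [-1.0, -0.0, 0.0]]
wrist_force: [-0.0, 0.0, -0.3]
finger_gap: 0.5
```

Run:
```python
from h import *
s=robot.observe(); p=s["tcp_pos"]; print(p,s["wrist_force"]); print(s["eef_rot"].T@(np.r_[T,47]-p))
b=robot.capture("scene")[215:285,355:460]
cv2.imwrite("pics/c6.png",cv2.resize(b,(720,480),interpolation=2))
```

```text
[ 414.41304768 -208.61492132   49.89827311] [-0.01417735  0.00841703 -0.32339844]
[ 2.89857676 -0.622821    0.47942711]
```

View pics/c6.png

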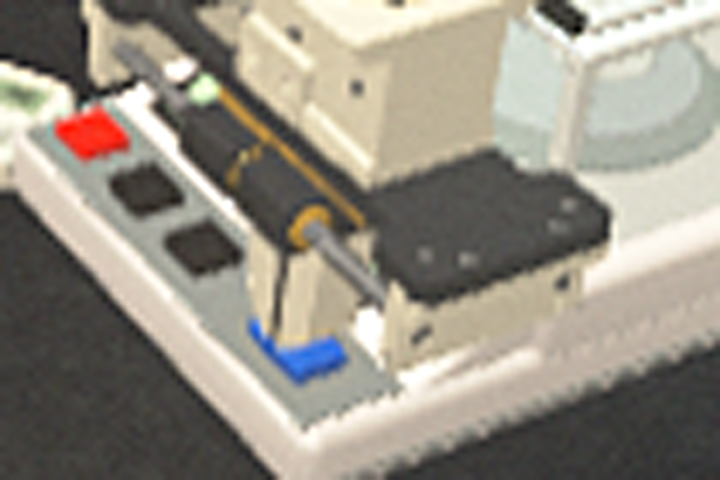

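The fingertips stand on the blue key at (300,340), well clear of the print key at (205,245). I'll press in small steps.

Call:
move_arm(
  motion=[
    [0.001,0,0,0],
    [0.001,0,0,0],
    [0.001,0,0,0],
    [0.0005,0,0,0],
    [0.0005,0,0,0],
    [0.0005,0,0,0],
    [0.0005,0,0,0],
    [0.0005,0,0,0],
    [0,0,0,0],
    [0,0,0,0],
  ],
)

```text
time_s: 11.28
tcp_pos: [414.4, -208.5, 44.3]
eef_rot: [[0.0, -0.804, 0.595], [0.0, 0.595, 0.804], [-1.0, -0.0, 0.0]]
wrist_force: [-0.6, 0.9, 4.6]
finger_gap: 0.6
```

Call:
move_arm(
  motion=[
    [0.0005,0,0,0],
    [0.0005,0,0,0],
    [0.0004,0,0,0],
    [0,0,0,0],
    [0,0,0,0],
    [0,0,0,0],
    [0,0,0,0],
    [0,0,0,0],
    [0,0,0,0],
    [0,0,0,0],
  ],
)

```text
time_s: 12.12
tcp_pos: [414.4, -208.6, 43.2]
eef_rot: [[0.001, -0.804, 0.595], [0.0, 0.595, 0.804], [-1.0, -0.0, 0.001]]
wrist_force: [-1.2, 2.4, 11.9]
finger_gap: 0.4
```

The force of 11.9 N at z 43.2 is above the 5.9 N that reaches the stop, so the key was fully down for more than half a second, and it stayed well under 30 N. Now I withdraw.

Call:
move_arm(
  motion=[
    [-0.001,0,0,0],
    [-0.002,0,0,0],
    [-0.003,0,0,0],
    [-0.005,0,0,0],
    [-0.01,0,0,0],
    [-0.02,0,0,0],
    [-0.03,0,0,0],
    [-0.035,0,0,0],
    [-0.035,0,0,0],
    [-0.035,0,0,0],
  ],
)

```text
time_s: 12.95
tcp_pos: [413.2, -209.0, 220.8]
eef_rot: [[-0.001, -0.803, 0.596], [-0.0, 0.596, 0.803], [-1.0, 0.001, -0.001]]
wrist_force: [1.3, -0.1, 0.4]
finger_gap: 0.9
```

Call:
move_arm(
  motion=[
    [-0.03,0,0,0],
    [-0.03,0,0,0],
    [0,0.024,0.031,0],
    [0,0.024,0.031,0],
    [0,0.024,0.031,0],
    [0,0.024,0.031,0],
    [0,0.024,0.031,0],
    [0,0.024,0.031,0],
    [0,0,0,0],
    [0,0,0,0],
  ],
)

```text
time_s: 13.78
tcp_pos: [408.7, 28.1, 279.1]
eef_rot: [[-0.0, -0.806, 0.591], [-0.0, 0.591, 0.806], [-1.0, -0.0, -0.0]]
wrist_force: [-0.8, -1.5, 0.9]
finger_gap: 0.3
```

Run:
```python
from h import *
s=robot.observe(); print(s["tcp_pos"],s["wrist_force"],s["time_s"])
a=robot.capture("top"); b=robot.capture("scene")
for n,im,z in(("top",a,(350,100,500,260)),("scene",b,(355,170,500,290))):
    for c,q in blobs(im,(100,120,90),(125,255,255),z): print(n,"blue",c,q[4])
a=a[100:260,325:505]; b=b[160:290,340:486]
cv2.imwrite("pics/c7.png",np.hstack([cv2.resize(a,(400,356),interpolation=2),cv2.resize(b,(400,356),interpolation=2)]))
```

```text
[408.66128357  28.11843426 279.14803129] [-0.80323999 -1.49449236  0.89807389] 13.7833
top blue [407.5 241.7] 90
scene blue [397.9 264.7] 87
```

View pics/c7.png

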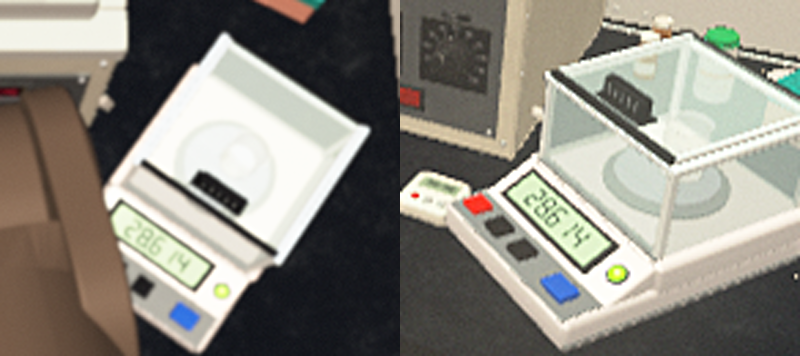

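Run:
```python
from h import *
for p in((142,165),(275,253)): print("top",tob(ray("top",(325+p[0]*.45,100+p[1]*.45),168)).round(1))
for p in((552,73),(674,160)): print("scene",tob(ray("scene",(340+(p[0]-400)*.365,160+p[1]*.365),168)).round(1))
```

```text
top [-48.1 140.2]
top [-44.2 -20.3]
scene [-48.6 138.9]
scene [-43.6 -23.7]
```

```bash
python3 -c "
from station import robot
print(robot.hand_in())"
```

```text
the job is handed in; nothing more can be done
None
```

I slid the draft cover shut by pushing the rear face of its grip bar with closed fingertips, then pressed the tare key once, let it come back up and withdrew. The job was handed in at about 14 s of the 42 s allowed; it reports no verdict.

- **Cover:** It stopped firmly with about 12 N on the fingers, against the 1.5–3 N it takes to slide. After withdrawing, both cameras put its black front trim at about x −46 mm in the balance frame, at the shield's front edge (−48 mm). It did not spring back.
- **Tare key:** The press peaked at a measured 11.9 N, above the 5.9 N that reaches the key's stop and under the 30 N limit. The fingertips went down about 3.8 mm. Afterwards the key's position and size in both pictures matched the start, so it is up again.
- **Nothing else touched:** The arm ended about 280 mm above the worktop, clear of everything, with wrist force at noise level. I did not measure the beaker, the other keys or the bystanders again at the end. In the parts the last pictures show, nothing looks shifted.

Two things disagreed with what I expected. The balance's yaw came out near −0.64 rad, outside the stated −0.06 to −0.45, but both cameras and the key spacing agreed, so I used the measured value. The display reads 28614 before and after, so it gives no confirmation that the tare registered.

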